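# Step the microscope lamp's push-to-turn dial on by four clicks and store it

### The job

On the microscope's lamp unit, push the blue push-to-turn knob down just hard enough to take the dial with it (never leaning on it with more than 20 N) and turn it clockwise, seen from above, so that the yellow pointer goes on by exactly four clicks from where it stands now, without overshooting to a fifth; turn the dial by its knob only. Let the knob spring up, then press the green button fully down to store the setting and let it go, leaving the glass dishes, the bottle and the vial where they are.

Things in the scene. Friction and masses are not known exactly. Their poses are not given: they have to be found in the camera images.
- unit: White lamp unit, a box 240 x 240 mm and 70 mm high standing fixed on the bench; origin at the centre of its underside, z up. On its flat top are the click dial with the blue knob, the green button and a loose glass dish.
- dial: Black dial disc, 88 mm across, flat on the unit's top; origin on its vertical axis at the level of the unit's top face, disc top 6 mm higher. 12 click stops a turn (30 degrees each), about 0.05 N m a click; past half-way it snaps on. It starts in a click stop, with at most 2 clicks of room anticlockwise and over 8 clockwise (yaw falling). Not to be touched with the fingers; only the pushed-down knob drives it.
- dial_pointer (a point): Middle of the yellow pointer mark (18 mm long, 8 mm wide, radial) on the dial disc, 34 mm from the dial axis and 6 mm above the unit's top face. One click moves it 30 degrees about the axis, four clicks 120 degrees (a straight-line shift of 58.9 mm).
- knob: Blue ribbed round knob on the dial axis, 30 mm across, 40 mm tall, gripped by its sides at any yaw; origin at its middle, 55 mm above the unit's top face at rest. It spins freely unless pushed down: it first goes 1 to 13 mm (different each time) against a spring of 2 to 4 N, then its foot meets the clutch pad. Let go, it springs up. Its foot, 49 mm across, reaches up to at most 31 mm above the top face.
- pad: Rubber clutch pad, 48 mm across, on the dial under the knob's foot; origin as the dial's, pad top 9 mm above the unit's top face. It gives 0.2 mm a newton and drives the dial by friction: with less than about 8 N of foot on pad (11 N in all on the knob) it slips instead of clicking on. The foot must never press it with more than 20 N (about 23 N in all on the knob).
- store (a joint): Travel of the green store button: 0 up, 0.006 m fully down, against a spring of up to 5 N; springs back by itself.
- store_top (a point): Centre of the top of the round green button, 26 mm across, on the unit's top face, to be pressed straight down.
- dish: Shallow glass dish, 90 mm across, 16 mm high, standing loose on the rear part of the lamp unit; origin at the centre of its underside. Leave it.
- dish_two: Another such dish on the bench. Leave it.
- washbottle: White bottle with red cap, 64 mm across, 160 mm high, on the bench; origin at the centre of its underside. Leave it.
- vial: Amber vial, 28 mm across, 50 mm high, on the bench; origin at the centre of its underside. Leave it.

How it is judged (in metres and radians):
On the way, in this order (a step that is already met when the one before it is completed fails the run):
1. the pointer rests four clicks clockwise of its start, with the knob sprung up (distance of dial_pointer from where it was at the start of the episode between 0.0555 and 0.0618 m and angular speed of dial below 0.3 rad/s and z of knob in the frame of dial above 0.053 m), for 0.2 s.
2. the store button is pressed down (distance of dial_pointer from where it was at the start of the episode between 0.0555 and 0.0618 m and value of joint store above 0.0045 m), for 0.05 s.
At the end, for the whole second after the job is handed in: the pointer rests in the click stop four clicks clockwise of its start (its middle 55.5 to 61.8 mm from where it began), the knob is sprung up (its middle more than 53 mm above the unit's top face), the store button has been pressed at least 4.5 mm after that and is up again (within 1.5 mm) (all of step 1 and value of joint store below 0.0015 m); the robot touches nothing.
It fails at once if the knob is leant on: more than 20 N of the knob's foot on the clutch (contact force between knob and dial above 20 N).
It fails at once if the dial overshoots towards a fifth click (distance of dial_pointer from where it was at the start of the episode above 0.0641 m).
It fails at once if the dial disc is turned or pushed with the fingers instead of the knob (contact force between the fingers and dial above 1 N).
It fails at once if a glass dish, the bottle or the vial is moved by more than 20 mm (distance of any of dish, dish_two, washbottle, vial from where it was at the start of the episode above 0.02 m).
It also fails if it takes over 72 s, if anything falls off the work surface, if the arm or the gripper's body presses on something with over 40 N, if the wrist force passes 120 N, or if a joint passes its speed limit or range.

### The arm

A 6-joint arm with a two-finger parallel gripper is mounted at the origin on the work surface. World frame = base frame: x ahead of the robot, y to its left, z up, the work surface at z = 0. Lengths are in m, angles in degrees, forces in N, time in s.
With the tool pointing down it reaches from about 0.325 to 0.85 m from the base axis. Payload 15.5 kg.
Tool frame: the origin (TCP) lies midway between the tips of the shut fingers; the grasp point (between the pads) lies 19 mm behind it; z points along the fingers, y is the line along which they close (so a half turn about z gives the same grasp; the last joint's range is limited). The gripper opens to 91 mm and grips with 3 to 60 N. Pads are 32 mm wide; open, the fingers measure 118 mm over their backs; the gripper's body (76 mm by 178 mm) begins 60 mm behind the grasp point.
Start: joints at [62.825, 28.281, 77.091, -0, 74.628, -5.472], TCP at [0.231, 0.581, 0.214] pointing down, gripper open.
Joint ranges: [-166.48, 166.48], [-47.26, 123.95], [12.59, 153.08], [-70.14, 250.14], [6.76, 159.57], [-176.63, 176.63]. Speed limits (degrees/s): [108.29, 108.29, 147.25, 172.46, 172.46, 172.46].

### API

Orientations are given as a 3x3 rotation matrix whose columns are the frame's x, y, z axes.
In Python, from bench import ctrl gives the robot as it stands. The module is installed in compiled form; this text tells all that it offers. Calls block until the motion is done:
- ctrl.goto(position, orientation): joint-space move of the TCP to a pose.
- ctrl.move_l(position, vel=0.15, ori=None, contact_N=None): straight line of the TCP; ori=None keeps the orientation; vel is the mean speed in m/s. With contact_N (N) it stops when the force on the tool has changed by that much, and returns True; else False.
- ctrl.movej(angles): joint-space move.
- ctrl.command_gripper(opening): opening from 0.0 (shut) to 1.0 (fully open); the grip force is fixed at half the most; returns when the fingers have stopped.
- ctrl.sleep(seconds).
- ctrl.ik(position, orientation): joint angles nearest the present ones, or None.
- ctrl.read_camera(name): name is "scene" or "top" or "wrist"; returns the picture (384x512x3 uint8, blue, green, red); there is no depth.
- ctrl.camera_params(name): a dict with "fx", "fy", "cx", "cy" (pixels), "pose" (4x4, takes a point from camera to world coordinates); the wrist camera has in their place "T_tool_cam" (4x4, takes a point from camera to tool coordinates, whose origin is the TCP and whose axes are the flange's). Camera axes: x right, y up, looking along -z (the intrinsics and any distortion apply to the point x, -y, -z); pixel columns grow to the right and rows downward; lengths in m; the calibration is good to about 2 mm. A picture is of the moment at which its call begins: read the wrist's pose just before it. camera_params takes no time and is no camera call.
A pose or a line that the arm cannot do raises ctrl.MotionError and nothing moves.
- ctrl.sign_off(): hands the job in; it is judged then, once.
Readings, each from a call of its own:
- ctrl.current_t(): time.
- ctrl.current_q(): joint angles.
- ctrl.current_dq(): joint speeds.
- ctrl.current_effort(): joint torques, N m.
- ctrl.current_tool_pos(): TCP position.
- ctrl.current_eef_rot(): TCP orientation.
- ctrl.current_contact_force(): force on the tool from outside, world axes, zero at the start.
- ctrl.current_wrist_torque(): the same for the moment, N m.
- ctrl.current_grip_width(): opening from 0.0 (shut) to 1.0 (fully open).
- ctrl.current_grasp_force(): force on a finger pad.
Only numpy, scipy, OpenCV 4.12 (cv2) and the standard library are available. Lean on these libraries where they do the work, as an engineer would, in place of code of your own. Each camera call takes 0.05 s, during which the arm holds its last target. There are 200 camera calls.

## Working session

There is one attempt and no reset: what is moved stays moved. The work goes in short steps, each a Python script; the robot and the scene stay as the last script left them, time stands still between calls to the robot, and variables do not carry over. Pictures are saved under pics/ and viewed, at most 10 in all, crops included, and the job is handed in when it is done.

```bash
mkdir -p pics; python3 - <<'E'
from bench import ctrl
import cv2,numpy as np
np.set_printoptions(precision=4,suppress=True)
for n in("scene","top"):
    cv2.imwrite(f"pics/{n}0.png",ctrl.read_camera(n)); print(n,ctrl.camera_params(n))
print(ctrl.camera_params("wrist"),ctrl.current_t(),ctrl.current_eef_rot(),ctrl.current_contact_force())
E
```

```text
scene {'fx': 480.9608596432281, 'fy': 480.9608596432281, 'cx': 254.5949116882386, 'cy': 182.1358000668455, 'pose': array([[ 0.8679, -0.2663,  0.4192,  1.0074],
       [ 0.4967,  0.4743, -0.7269, -0.7821],
       [-0.0052,  0.8391,  0.5439,  0.7032],
       [ 0.    ,  0.    ,  0.    ,  1.    ]])}
top {'fx': 374.0255543494681, 'fy': 374.0255543494681, 'cx': 249.92711842253374, 'cy': 194.65285881840524, 'pose': array([[ 0.0224,  0.9985, -0.0509,  0.492 ],
       [-0.9996,  0.0214, -0.0188, -0.0076],
       [-0.0176,  0.0513,  0.9985,  1.1211],
       [ 0.    ,  0.    ,  0.    ,  1.    ]])}
{'fx': 298.9984136717444, 'fy': 298.9984136717444, 'cx': 258.9825559842825, 'cy': 189.7524324855089, 'T_tool_cam': array([[-0.0012,  0.9664,  0.2572,  0.0737],
       [ 1.    ,  0.0012, -0.0001, -0.0002],
       [-0.0004,  0.2572, -0.9664, -0.1716],
       [ 0.    ,  0.    ,  0.    ,  1.    ]])} 0.1 [[-0.9291  0.3698 -0.0005]
 [ 0.3698  0.9291 -0.001 ]
 [ 0.0001 -0.0011 -1.    ]] [-0.0553  1.2246 -0.3876]
```

View pics/scene0.png

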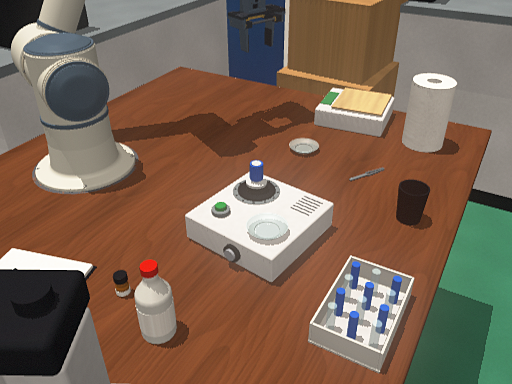

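View pics/top0.png

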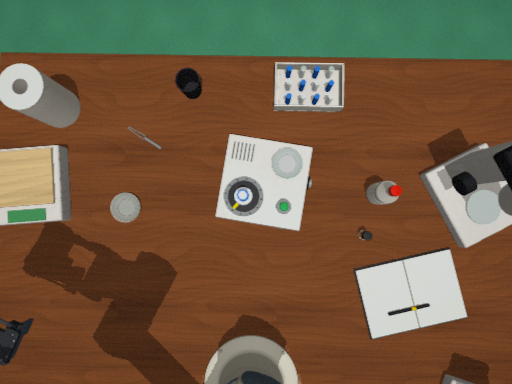

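The scene camera shows the unit with the blue knob at about (257,172) and the green button at (220,209). In the top view the knob is at (242,195), the yellow pointer at (236,206), the button at (284,206) and the dish at (287,162).

```bash
cat > h.py <<'E'
from bench import ctrl
import cv2,numpy as np
np.set_printoptions(precision=4,suppress=True)
HSV=dict(blue=((105,120,60),(130,255,255)),green=((45,120,40),(85,255,255)),yellow=((22,130,90),(36,255,255)))
def blobs(im,c,roi=None,amin=6):
    m=cv2.inRange(cv2.cvtColor(im,cv2.COLOR_BGR2HSV),*HSV[c])
    if roi:
        k=np.zeros_like(m);x0,y0,x1,y1=roi;k[y0:y1,x0:x1]=255;m&=k
    n,_,s,ce=cv2.connectedComponentsWithStats(m)
    return sorted([(s[i,4],s[i,:4],ce[i]) for i in range(1,n) if s[i,4]>=amin],key=lambda b:-b[0])
def cam(name):
    p=ctrl.camera_params(name)
    if name=="wrist":
        T=np.eye(4);T[:3,:3]=ctrl.current_eef_rot();T[:3,3]=ctrl.current_tool_pos();p["pose"]=T@p["T_tool_cam"]
    return p
def ray(p,uv):
    d=np.array([(uv[0]-p["cx"])/p["fx"],-(uv[1]-p["cy"])/p["fy"],-1])
    return p["pose"][:3,3],p["pose"][:3,:3]@d
def onz(p,uv,z):
    o,d=ray(p,uv);return o+d*(z-o[2])/d[2]
def tri(rs):
    A=0;b=0
    for o,d in rs:
        d=d/np.linalg.norm(d);P=np.eye(3)-np.outer(d,d);A=A+P;b=b+P@o
    return np.linalg.solve(A,b)
def R(yaw):  # pointing down, tool x axis at yaw (deg)
    c,s=np.cos(np.radians(yaw)),np.sin(np.radians(yaw))
    return np.array([[c,s,0],[s,-c,0],[0,0,-1.]])
E
python3 - <<'E'
from h import *
roi=dict(scene=(180,150,340,280),top=(212,130,316,234)); P={};B={}
for n in("scene","top"):
    im=cv2.imread(f"pics/{n}0.png");P[n]=cam(n)
    for c in HSV:
        b=blobs(im,c,roi[n],4);B[n,c]=b[0][2] if b else None;print(n,c,b[:3])
for c in HSV:
    if B["scene",c] is not None and B["top",c] is not None:
        print(c,"tri",tri([ray(P[n],B[n,c]) for n in P]),"planes",*[onz(P[n],B[n,c],{'blue':.13,'green':.08,'yellow':.076}[c]) for n in P])
im=cv2.imread("pics/top0.png")[130:234,212:316];cv2.imwrite("pics/crop_top.png",cv2.resize(im,None,fx=5,fy=5,interpolation=2))
E
```

```text
scene blue [(np.int32(113), array([250, 161,  13,  20], dtype=int32), array([255.823 , 169.1593]))]
scene green [(np.int32(49), array([215, 202,  11,   6], dtype=int32), array([220.2245, 204.5918]))]
scene yellow []
top blue [(np.int32(13), array([240, 189,   8,   5], dtype=int32), array([243.9231, 190.5385])), (np.int32(13), array([240, 195,   9,   6], dtype=int32), array([244.6923, 198.1538]))]
top green [(np.int32(60), array([280, 202,   8,   9], dtype=int32), array([283.5, 206. ]))]
top yellow [(np.int32(25), array([233, 203,   6,   6], dtype=int32), array([235.32, 205.32]))]
blue tri [0.5495 0.025  0.1371] planes [0.5409 0.0327 0.13  ] [0.5531 0.0272 0.13  ]
green tri [ 0.5156 -0.0809  0.0925] planes [ 0.5059 -0.0663  0.08  ] [ 0.5155 -0.082   0.08  ]
```

View pics/crop_top.png

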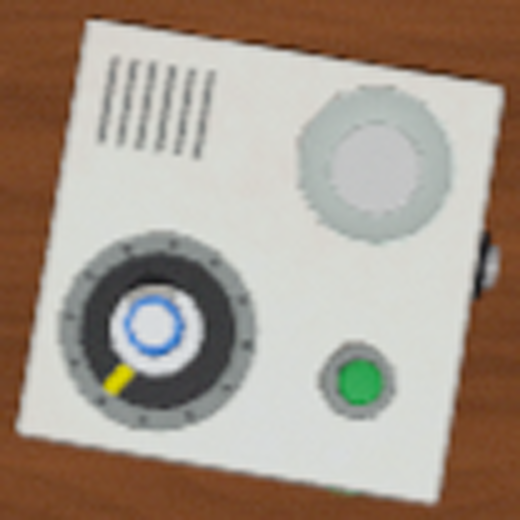

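```bash
python3 - <<'E'
from h import *
t=cam("top")
k=onz(t,(243,195),.145);print("knob",k,"disc",onz(t,(243.4,196),.076),"btn",onz(t,(283.5,206),.08),"ptr",onz(t,(235.3,205.3),.076))
ctrl.goto([k[0],k[1],.23],R(158))
print(ctrl.current_q(),ctrl.current_tool_pos(),ctrl.current_t())
im=ctrl.read_camera("wrist");cv2.imwrite("pics/w1.png",im)
for c in HSV:
    print(c,blobs(im,c)[:3])
E
```

```text
knob [0.5405 0.0288 0.145 ] disc [0.5411 0.0302 0.076 ] btn [ 0.5155 -0.082   0.08  ] ptr [0.5146 0.0523 0.076 ]
[ -3.1964  20.6034  87.689    0.0075  71.7093 -71.2492] [0.5405 0.0296 0.23  ] 2.3583
blue [(np.int32(400), array([245, 176,  34,  34], dtype=int32), array([261.785 , 191.4975]))]
green [(np.int32(43), array([145, 190,  19,  16], dtype=int32), array([151.3488, 200.4419]))]
yellow [(np.int32(104), array([265, 139,  11,  16], dtype=int32), array([270.2981, 146.2596]))]
```

View pics/w1.png

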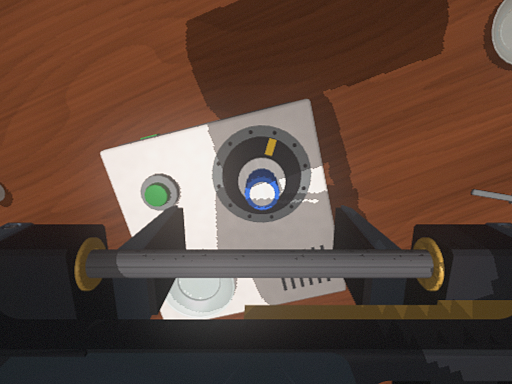

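The wrist view shows the knob-top ring at about (262,193), the disc centre at (262,174), the pointer at (270,146) and the button top at (156,194).

```bash
python3 - <<'E'
from h import *
w=cam("wrist");t=cam("top")
im=cv2.imread("pics/w1.png")
g=cv2.inRange(cv2.cvtColor(im,cv2.COLOR_BGR2HSV),(45,80,40),(85,255,255));n,_,s,ce=cv2.connectedComponentsWithStats(g);print(s[1:],ce[1:])
print("knob",onz(w,(262,192.5),.145),"disc",onz(w,(262,174),.076),"btn",onz(w,(156,195),.08),"ptr",onz(w,(270.3,146.3),.076))
print("btn tri",tri([ray(w,(156,195)),ray(t,(283.7,206.2))]), "knob tri",tri([ray(w,(262,192.5)),ray(t,(243,195))]),"ptr tri",tri([ray(w,(270.3,146.3)),ray(t,(235.5,205.5))]))
E
```

```text
[[141 134  16   5  23]
 [145 185  22  21 380]] [[149.087  136.1304]
 [155.5526 195.1789]]
knob [0.5386 0.033  0.145 ] disc [0.5368 0.0345 0.076 ] btn [ 0.5138 -0.084   0.08  ] ptr [0.5117 0.0543 0.076 ]
btn tri [ 0.5142 -0.0826  0.0827] knob tri [0.5419 0.0305 0.1298] ptr tri [0.5149 0.0537 0.0479]
```

```bash
python3 - <<'E'
from h import *
ctrl.goto([.5395,.031,.18],R(158))
print("f0",ctrl.current_contact_force(),ctrl.current_wrist_torque())
print(ctrl.move_l([.5395,.031,.109],vel=.08,contact_N=6),ctrl.current_tool_pos(),ctrl.current_contact_force())
ctrl.sleep(.3);print("pre",ctrl.current_contact_force(),ctrl.current_wrist_torque())
ctrl.command_gripper(0.);ctrl.sleep(.3)
print(ctrl.current_grip_width()*91,ctrl.current_grasp_force(),ctrl.current_contact_force(),ctrl.current_wrist_torque(),ctrl.current_tool_pos(),ctrl.current_t())
im=ctrl.read_camera("wrist");cv2.imwrite("pics/w2.png",im);print(blobs(im,"yellow")[:2])
E
```

```text
f0 [0.5064 0.0938 0.7414] [ 0.0212 -0.0726  0.0014]
False [0.5398 0.031  0.1095] [-0.9244  0.1669 -0.0924]
pre [ 0.3039 -0.3206 -0.5004] [-0.0129  0.002   0.0382]
29.366456177716234 29.99761462211609 [ 3.5311 12.24   -2.4094] [ 1.9928 -0.742   0.0121] [0.5402 0.0321 0.1091] 5.3333
[(np.int32(288), array([265, 156,  18,  27], dtype=int32), array([273.0972, 168.8125]))]
```

View pics/w2.png

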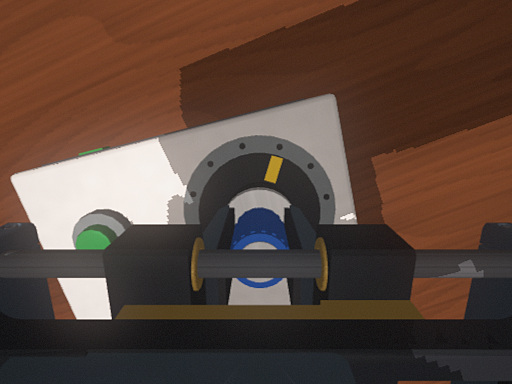

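The gripper holds the knob (29.4 mm wide) and the pointer is in view at (273,169). I'll null the side force before pushing.

```bash
python3 - <<'E'
from h import *
ctrl.sleep(.2)
p=np.array([.5395,.031,.109])
for i in range(4):
    f=np.mean([ctrl.current_contact_force() for _ in range(1)],axis=0)
    d=f[:2]/12*.001; p[:2]+=np.clip(d,-.0012,.0012)
    ctrl.move_l(p,vel=.02);ctrl.sleep(.15)
    print(p,ctrl.current_tool_pos(),ctrl.current_contact_force(),ctrl.current_wrist_torque())
for i in range(5):
    ctrl.sleep(.05);print(ctrl.current_contact_force())
print(ctrl.current_t())
E
```

```text
[0.5398 0.032  0.109 ] [0.5402 0.0323 0.1091] [ 3.4495  4.4922 -1.3515] [ 0.7946 -0.5969 -0.0224]
[0.5401 0.0324 0.109 ] [0.5402 0.0323 0.109 ] [ 2.1466  0.8168 -0.5262] [ 0.1571 -0.4008  0.029 ]
[0.5403 0.0325 0.109 ] [0.5402 0.0323 0.109 ] [ 0.7373 -1.7694  1.283 ] [-0.2794 -0.1733  0.0633]
[0.5404 0.0323 0.109 ] [0.5403 0.0323 0.109 ] [-0.0377 -0.5044  1.0465] [-0.0928 -0.0066  0.0239]
[-0.8957  0.8322  1.8976]
[ 0.1635 -0.6229  2.1013]
[-0.5641 -0.4808  2.1698]
[-0.3265 -0.1505  1.642 ]
[-0.2752 -0.0489  1.2389]
7.4333
```

```bash
cat >> h.py <<'E'
def force(n=5):
    a=[]
    for _ in range(n): ctrl.sleep(.03);a.append(ctrl.current_contact_force())
    return np.mean(a,axis=0)
E
python3 - <<'E'
from h import *
p=np.array([.5403,.0323,.109]); z=p[2]
while z>.109-.0185:
    f=force(3);
    print(f"{1e3*z:.1f} {1e3*ctrl.current_tool_pos()[2]:.2f}",f)
    if f[2]>13.5: break
    z-= .001 if f[2]<5 else .0004
    p[2]=z;ctrl.move_l(p,vel=.02)
f=force(8);print(z,f,ctrl.current_wrist_torque(),ctrl.current_t(),ctrl.current_grip_width()*91)
im=ctrl.read_camera("wrist");print(blobs(im,"yellow")[:2])
E
```

```text
109.0 108.96 [-0.9467  0.1445  1.9889]
108.0 107.98 [-0.4934  0.1665  1.1939]
107.0 106.98 [-0.8775  0.5902  1.5919]
106.0 105.98 [-0.8209 -0.0033  1.7571]
105.0 104.97 [-1.4387  0.6369  1.4868]
104.0 103.98 [-1.529  -0.138   2.2271]
103.0 102.97 [-1.7925  0.7212  2.1651]
102.0 102.01 [-1.7491  0.7191  2.1212]
101.0 100.97 [-1.7143  1.0393  2.5249]
100.0 99.98 [-1.9456  1.134   2.9866]
99.0 98.99 [-2.2924  1.1972  2.4368]
98.0 97.99 [-2.1611  0.8051  3.4962]
97.0 97.05 [-3.0856  1.1691  5.6589]
96.6 96.73 [-3.5747  1.0672  6.8489]
96.2 96.39 [-3.8508  1.2512  7.9576]
95.8 96.05 [-4.0675  0.9925 10.1317]
95.4 95.73 [-4.1897  1.0747 11.5271]
95.0 95.41 [-5.2359  1.1987 13.0618]
94.6 95.08 [-5.6291  0.849  14.4507]
0.0946 [-5.6516  0.808  14.5559] [ 0.1575  0.9974 -0.004 ] 14.1 29.486876707951847
[(np.int32(335), array([265, 159,  19,  29], dtype=int32), array([273.9851, 172.9284]))]
```

Foot-on-pad force is about 12 N. I'll turn in 6° steps with force feedback. If nothing slips, the pointer stays still in the wrist image.

```bash
cat > turn.py <<'E'
from h import *
import sys,json
def turn(p,yaw0,yaw1,step=6):
    y=yaw0
    while y>yaw1+1e-6:
        y=max(y-step,yaw1)
        ctrl.move_l(p,vel=.02,ori=R(y))
        f=force(3)
        p[:2]+=np.clip(f[:2]/12*.001*.5,-.0004,.0004)
        if not 12.5<f[2]<15.5: p[2]+=np.clip((f[2]-14)/4*.001*.7,-.0006,.0006)
        b=blobs(ctrl.read_camera("wrist"),"yellow")
        print(f"{y:.0f} t{ctrl.current_t():.1f}",p*1e3,f,f"Tz {ctrl.current_wrist_torque()[2]:.3f}","ptr",*[(x[0],x[2].round(1)) for x in b[:1]])
        if f[2]>18.5 or f[2]<10: print("STOP");break
    json.dump([list(p),y],open("st.json","w"))
E
python3 - <<'E'
from turn import *
turn(np.array([.5403,.0323,.0946]),158,128)
E
```

```text
152 t14.6 [540.0594  32.3319  94.6   ] [-5.7754  0.7651 14.5367] Tz 0.037 ptr (np.int32(327), array([273.7, 172.8]))
146 t15.0 [539.8692  32.3808  94.6   ] [-4.5646  1.1729 13.8912] Tz 0.040 ptr (np.int32(330), array([273.9, 173. ]))
140 t15.4 [539.7154  32.4085  94.6   ] [-3.6902  0.6649 13.8723] Tz 0.030 ptr (np.int32(314), array([274. , 172.8]))
134 t15.8 [539.5952  32.4246  94.6   ] [-2.8843  0.3864 13.4309] Tz -0.021 ptr (np.int32(316), array([274.1, 172.9]))
128 t16.2 [539.4914  32.4446  94.6   ] [-2.4922  0.4804 13.3861] Tz 0.045 ptr (np.int32(317), array([273.9, 172.8]))
```

```bash
python3 - <<'E'
from turn import *
p,y=json.load(open("st.json"));turn(np.array(p),y,38)
E
```

```text
122 t16.6 [539.397  32.454  94.6  ] [-2.2655  0.2257 13.4402] Tz 0.061 ptr (np.int32(316), array([272.1, 172.3]))
116 t17.0 [539.3101  32.462   94.6   ] [-2.0864  0.1921 13.8592] Tz 0.036 ptr (np.int32(315), array([272.2, 172.3]))
110 t17.4 [539.2532  32.4841  94.6   ] [-1.3655  0.53   13.5491] Tz -0.042 ptr (np.int32(316), array([272.3, 172.3]))
104 t17.8 [539.2087  32.4858  94.6   ] [-1.0667  0.0412 13.1029] Tz 0.001 ptr (np.int32(315), array([272.4, 172.4]))
98 t18.2 [539.1821  32.4635  94.6   ] [-0.6377 -0.5343 13.0066] Tz -0.060 ptr (np.int32(314), array([272.6, 172.5]))
92 t18.6 [539.1517  32.4888  94.6   ] [-0.7303  0.6066 13.2307] Tz 0.012 ptr (np.int32(314), array([269.3, 171.8]))
86 t19.1 [539.1262  32.494   94.6   ] [-0.6122  0.1261 13.3139] Tz -0.006 ptr (np.int32(309), array([268.7, 171.7]))
80 t19.5 [539.1039  32.5046  94.6   ] [-0.5344  0.2529 13.1202] Tz 0.005 ptr (np.int32(311), array([268.9, 171.7]))
74 t19.9 [539.0883  32.5067  94.6   ] [-0.375   0.0504 13.1813] Tz 0.006 ptr (np.int32(330), array([269. , 171.9]))
68 t20.3 [539.0485  32.505   94.6   ] [-0.9557 -0.0411 13.5214] Tz -0.077 ptr (np.int32(324), array([269.1, 172. ]))
62 t20.7 [539.0587  32.4947  94.6   ] [ 0.2459 -0.2471 13.3963] Tz -0.054 ptr (np.int32(334), array([267.8, 171.7]))
56 t21.1 [539.0437  32.4702  94.6   ] [-0.3606 -0.5883 12.9316] Tz 0.022 ptr (np.int32(333), array([264. , 171.2]))
50 t21.5 [539.0431  32.4693  94.6   ] [-0.0157 -0.0196 13.4223] Tz -0.008 ptr (np.int32(327), array([264.2, 171.3]))
44 t21.9 [539.0411  32.4919  94.6   ] [-0.0466  0.5416 12.9925] Tz 0.057 ptr (np.int32(327), array([264.3, 171.2]))
38 t22.3 [539.0474  32.4853  94.6   ] [ 0.1501 -0.1584 12.6122] Tz -0.015 ptr (np.int32(326), array([264.5, 171.1]))
```

The pointer moved about 9.5 px left in the tool view, so there was slight lagging slip. I'll compute the actual angle.

```bash
python3 - <<'E'
from h import *
w=cam("wrist");T=ctrl.current_eef_rot();tp=ctrl.current_tool_pos()
for uv in((273.98,172.9),(264.5,171.1)):
    q=onz(w,uv,.076);l=T.T@(q-tp);print(q,l,np.degrees(np.arctan2(l[1],l[0])),np.hypot(*l[:2]))
E
```

```text
[0.5711 0.0452 0.076 ] [0.0321 0.0087 0.0195] 15.093801169636643 0.03323979557447302
[0.5682 0.0508 0.076 ] [0.0333 0.0025 0.0195] 4.248435558030916 0.0333876115044191
```

Dial is at about 109°. I'll turn 10° more, check again, then release.

```bash
python3 - <<'E'
from turn import *
p,y=json.load(open("st.json"));p=np.array(p);turn(p,y,28,5)
w=cam("wrist");T=ctrl.current_eef_rot();tp=ctrl.current_tool_pos()
b=blobs(ctrl.read_camera("wrist"),"yellow")[0][2];q=onz(w,b,.076);l=T.T@(q-tp);a=np.degrees(np.arctan2(l[1],l[0]))
dial=130-(15.09-a);print("dial",dial,q)
if 110<dial<127:
    for z in np.linspace(p[2],.1088,4)[1:]: ctrl.move_l([p[0],p[1],z],vel=.03)
    print(force(3))
    ctrl.command_gripper(1.0);ctrl.sleep(.2)
    b=blobs(ctrl.read_camera("wrist"),"yellow")[0][2];tp=ctrl.current_tool_pos();q=onz(cam("wrist"),b,.076);print("released ptr",q)
    ctrl.move_l([p[0],p[1],.19],vel=.12)
    im=ctrl.read_camera("wrist");cv2.imwrite("pics/w3.png",im)
    b=blobs(im,"yellow")[0][2];print(b,"ptr",onz(cam("wrist"),b,.076))
    im=ctrl.read_camera("top");bb=blobs(im,"yellow",(212,130,316,234));print(bb[:1])
print(ctrl.current_t())
E
```

```text
33 t22.7 [539.0408  32.473   94.6   ] [-0.1578 -0.2958 13.6774] Tz 0.033 ptr (np.int32(329), array([264.6, 171.4]))
28 t23.1 [539.0663  32.4634  94.6   ] [ 0.6108 -0.2298 13.3795] Tz -0.041 ptr (np.int32(323), array([264.5, 171.4]))
dial 119.54803791819339 [0.5708 0.0454 0.076 ]
[ 6.9373 -0.8796  1.7406]
released ptr [0.5709 0.0455 0.076 ]
[263.8542 150.0069] ptr [0.5708 0.0456 0.076 ]
[]
26.4
```

View pics/w3.png

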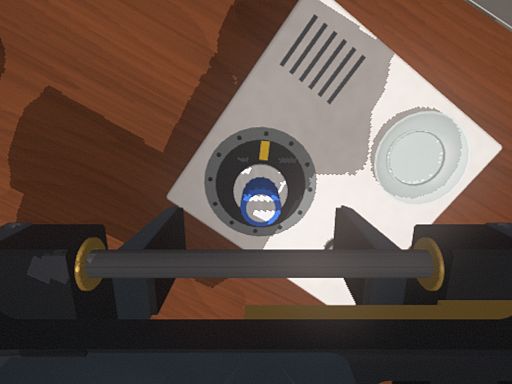

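The pointer is about 59.7 mm from its start (58.9 expected), so it sits four clicks on, and the knob is released and up. Next is the button.

```bash
python3 - <<'E'
from h import *
ctrl.goto([.5145,-.083,.19],R(90));ctrl.command_gripper(0.)
im=ctrl.read_camera("wrist");w=cam("wrist")
g=cv2.inRange(cv2.cvtColor(im,cv2.COLOR_BGR2HSV),(45,80,40),(85,255,255));n,_,s,ce=cv2.connectedComponentsWithStats(g)
i=1+np.argmax(s[1:,4]);print(s[i],ce[i],onz(w,ce[i],.082))
ctrl.move_l([.5145,-.083,.095],vel=.1)
f0=force(4);z=.095;print(f0)
while z>.066:
    z-=.001;ctrl.move_l([.5145,-.083,z],vel=.03);ctrl.sleep(.05);f=ctrl.current_contact_force()-f0
    print(f"{z*1e3:.0f} {ctrl.current_tool_pos()[2]*1e3:.2f} {f[2]:.1f}",end=" | ")
    if f[2]>14: break
ctrl.sleep(.2);b=ctrl.read_camera("wrist");cv2.imwrite("pics/w4.png",b)
print(ctrl.current_t())
E
```

```text
[246 174  26  26 525] [258.4952 186.8019] [ 0.5126 -0.0817  0.082 ]
[-0.277   0.0155 -0.0123]
94 94.09 0.1 | 93 92.96 -0.1 | 92 92.04 1.8 | 91 91.04 2.9 | 90 90.05 1.6 | 89 89.01 3.0 | 88 88.02 4.3 | 87 87.03 4.0 | 86 86.20 9.5 | 85 85.92 26.1 | 33.5333
```

The button bottomed after about 6 mm of travel. I'll release it and check.

```bash
python3 - <<'E'
from h import *
ctrl.move_l([.5145,-.083,.19],vel=.08)
ctrl.goto([.4,-.083,.26],R(90));ctrl.goto([.36,-.2,.3],R(90));ctrl.sleep(.3)
im=ctrl.read_camera("top");cv2.imwrite("pics/top5.png",cv2.resize(im[130:234,212:316],None,fx=5,fy=5,interpolation=2))
b=blobs(im,"yellow",(212,130,316,234),3);q=onz(cam("top"),b[0][2],.076) if b else None
print(b,q,q is not None and np.hypot(*(q-[.5146,.0523,.076])[:2]),ctrl.current_contact_force(),ctrl.current_t())
E
```

```text
[(np.int32(24), array([237, 182,   5,   6], dtype=int32), array([238.875 , 184.2917]))] [0.5737 0.0437 0.076 ] 0.059710173464136346 [-0.2542  0.0784  0.5269] 36.5333
```

View pics/top5.png

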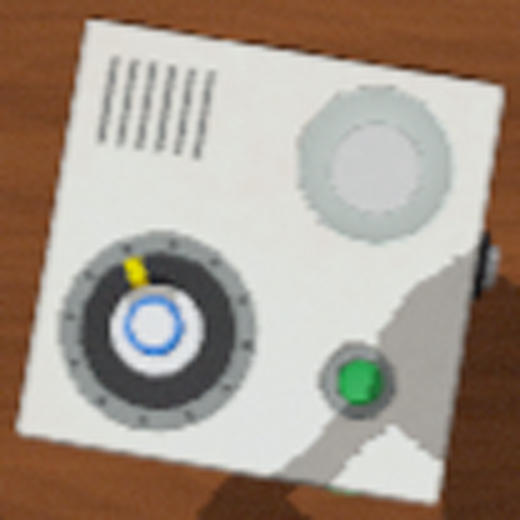

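The crop shows the pointer at crop pixel (135,271), four clicks clockwise of its start. The knob and button are up, and the dish hasn't moved.

```bash
python3 -c "
from bench import ctrl
print(ctrl.sign_off())"
```

```text
the job is handed in; nothing more can be done
None
```

I turned the dial four clicks clockwise (the pointer measures about 59.7 mm from its start), let the knob spring up, pressed the green button about 6 mm fully down and released it, and handed the job in at about 37 s; no verdict came back.

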